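# Pack the sampling kit into its fitted tray

### The arm

A 6-joint arm with a two-finger parallel gripper is mounted at the origin on a cart in front of the work surface, level with it; the furniture and walls round the work are solid. World frame = base frame: x ahead of the robot, y to its left, z up, the work surface at z = 0. Lengths are in m, angles in rad, forces in N, time in s.
With the tool pointing down it reaches from about 0.35 to 0.775 m from the base axis. Payload 7.3 kg.
Tool frame: the origin (TCP) lies at the very end of the fingers, on their centre line; the grasp point (between the pads) lies 19 mm behind it; z points along the fingers, y is the line along which they close (so a half turn about z gives the same grasp; the last joint's range is limited). The gripper opens to 92 mm and grips with 3 to 60 N. Pads are 19 mm wide; open, the fingers measure 130 mm over their backs; the gripper's body (75 mm by 190 mm) begins 47 mm behind the grasp point.
Start: joints at [1.156, 0.342, 1.524, -0, 1.275, -0.146], TCP at [0.139, 0.506, 0.194] pointing down, gripper open.
Joint ranges: [-2.53, 2.53], [-0.77, 2.02], [0.04, 2.7], [-1, 4.14], [0.28, 2.66], [-3.11, 3.11]. Speed limits (rad/s): [2.57, 2.57, 3.14, 3.14, 3.14, 3.14].

### API

Orientations are given as [roll, pitch, yaw] about the fixed x, y, z axes, in that order (R = Rz(yaw) Ry(pitch) Rx(roll)).
In Python, from cell import * gives the robot as it stands.
- The arm moves only by the tool step_arm, never from a script. Its argument "commands" is a list of rows, each a list of 7 numbers: the opening, from 0 (shut) to 1 (fully open), then the shift along the world's x, y, z in cm, then the turn, a rotation vector about the world's x, y, z in rad. A call has 1 to 5 rows; each row is the pose to reach, as a shift and turn from the pose commanded when the call began; what a row does not reach only later rows make up. A row lasts 1/12 s, in which the tool goes at most 41.7 mm and 7.16 degrees, less where a joint would pass 70% of its speed; a pose out of reach is approached as far as the arm can. A call with a gripper value outside its range is refused whole. The fingers move at their own pace and stop on an object; "grip_force" is the grip in N (left out, the last holds). Time passes only in rows, so rows that repeat a pose let the fingers close. It gives the time, the measured TCP pose, the force, the opening and the grip force at its end, in the units of the state.
- observe(): the state, without advancing time (a new reading comes with each control period).
- read_camera(name): name is "scene" or "top"; returns the picture (384x512x3 uint8, red, green, blue); there is no depth.
- camera_model(name): a dict with "vfov" (degrees; the focal length in pixels is half the picture's height over the tangent of half this angle, whatever the lens; pixels are square), "cx", "cy" (the principal point, pixels), "world_to_cam" (4x4, takes a point from world to camera coordinates). Camera axes: x right, y up, looking along -z (the intrinsics and any distortion apply to the point x, -y, -z); pixel columns grow to the right and rows downward; lengths in m; the calibration is good to about 2 mm. A picture is of the moment at which its call begins. camera_model takes no time and is no camera call.
- hand_in(): hands the job in; it is judged then, once.
The state is a dict: "time": time; "qpos": joint angles; "qvel": joint speeds; "joint_efforts": joint torques, N m; "tool_pos": TCP position; "tool_rot": TCP orientation; "contact_force": force on the tool from outside, world axes, zero at the start; "torque": the same for the moment, N m; "opening": finger opening in m; "grip_force": force on a finger pad.
Only numpy, scipy, OpenCV 4.12 (cv2) and the standard library are available. Lean on these libraries where they do the work, as an engineer would, in place of code of your own. Each camera call takes 0.05 s, during which the arm holds its last target. There are 200 camera calls.

### The job

Pack the sampling kit: lay the thick tube, the forceps and the timer each in its own insert in the white tray - the tube in the wide lane, the forceps in the narrow lane, the timer flat in the square pocket - down on the floor of the insert between its ribs. The slim tube, the marker pen and the tape roll are not part of the kit: leave them where they lie.

Things in the scene. Friction and masses are not known exactly. Their poses are not given: they have to be found in the camera images.
- kit_tray: Low white plastic tray, 182 (x) x 266 (y) mm, walls 5 mm thick and 22 mm high, floor 5 mm above the worktop; fixed. Origin: centre of its underside. Three grey inserts, each a plate 168 (x) x 84 (y) x 4 mm with the axes of the tray, fill its floor in a row along y, in any order, 85 mm between centres. Behind the work a shelf with an upright begins at x = 0.72 m, 0.22 m up: travel with the hand nearer.
- wide_insert: Grey insert, fixed, with the WIDE lane, for the thick tube. Origin: centre of its underside, 5 mm above worktop; lane floor 4 mm higher. Lane along its x, 48 mm wide (y) between ribs 14 mm high, 7 mm thick, at x = 34 to 60 and -34 to -60 mm; stops 8 mm high at x = +-67 mm. Sides open between the ribs (68 mm) for fingers.
- narrow_insert: Grey insert, fixed, with the NARROW lane, for the forceps. Origin: centre of its underside, 5 mm above worktop; lane floor 4 mm higher. Lane along its x, 30 mm wide (y) between ribs 8 mm high, 7 mm thick, at x = 34 to 60 and -34 to -60 mm; stops 8 mm high at x = +-74 mm. Sides open between the ribs (68 mm) for fingers.
- square_insert: Grey insert, fixed, with a SQUARE pocket, for the timer. Origin: centre of its underside, 5 mm above worktop; pocket floor 4 mm higher. Pocket in its centre, 78 x 78 mm along x and y, between four L-shaped corner pieces 9.5 mm high, legs 18 mm long and 3 mm thick; the middles of its sides (48 mm) are open for fingers.
- thick_tube_axis (a point): Thick screw-cap conical tube lying on its side, part of the kit: 114 mm long along its y axis, body 28 mm and cap 33 mm in diameter, the cap at +y (y = 43 to 57 mm). Loose, about 16 g. This point: mid-length, on its centre line, 16 mm above what it lies on; axes those of the tube, which may roll. Grasp across the body.
- forceps: Slender plain steel forceps lying on the worktop, part of the kit: 130 mm long along its y axis, 18 mm across (x) over both arms at the widest, in the middle, 10 mm high (z up). Loose, about 22 g. Origin: centre of the underside. Pinch across both arms in the middle; they do not flex.
- timer: White square bench timer with a display and three round buttons on top, part of the kit: 66 x 66 mm along its x and y axes, 17 to 20 mm high, lying flat, z up. Loose, about 60 g. Origin: centre of the underside. Grasp across two opposite sides.
- slim_tube: Slim screw-cap conical tube lying on its side, NOT part of the kit: 118 mm long along its y axis, 16 mm body and 20 mm cap in diameter. Loose. Origin: mid-length, underside.
- marker: Slim marker pen lying on its side, NOT part of the kit: 133 mm long along its y axis, 13 mm in diameter. Loose. Origin: mid-length, underside.
- tape: Round roll of adhesive tape lying flat, NOT part of the kit: 83 mm in diameter, 18 mm high, with an open hole. Loose. Origin: centre of the underside.
Things that resemble listed ones, but are neither listed nor needed, are in the scene too. What is shaped like the timer but orange is not meant.

How it is judged:
By the outcome, as a careful person would: the job done as asked, in the order asked, and still so for the second after the job is handed in, with the robot touching nothing.
It also fails if it takes over 112 s, if anything falls off the work surface, if the arm or the gripper's body presses on something with over 40 N, if the wrist force passes 120 N, or if a joint passes its speed limit or range.

## Working session

There is one attempt and no reset: what is moved stays moved. The work goes in short steps, Python scripts to look and compute and a tool call to move; the robot and the scene stay as the last step left them, time stands still between calls to the robot, and variables do not carry over. Pictures are saved under pics/ and viewed, at most 16 in all, crops included, and the job is handed in when it is done.

Besides the shell and the picture viewer there is one more tool, called after "Call:" in YAML: its name, and indented under it one key for each argument. step_arm: Moves the arm, as the interface text tells. Its arguments: {"type":"object","properties":{"commands":{"type":"array"},"grip_force":{"type":"number"}},"required":["commands"]}

```bash
mkdir -p pics; ls; python3 - <<'E'
from cell import *
import cv2
for n in("scene","top"):
    im=read_camera(n); cv2.imwrite(f"pics/{n}0.png",im[:,:,::-1]); 
    c=camera_model(n); print({k:(v.tolist() if hasattr(v,'tolist') else v) for k,v in c.items()})
    if n=="top": cv2.imwrite("pics/top0b.png",cv2.resize(im[:,:,::-1],(800,600),interpolation=cv2.INTER_CUBIC))
print(observe())
E
```

```text
pics
{'vfov': 50.66788542497564, 'cx': 254.30089545755186, 'cy': 192.08553096917984, 'world_to_cam': [[0.49848717753703126, -0.8668805784989809, 0.005347565094170218, -0.27523712914811876], [0.6323313285646904, 0.3678189316838724, 0.6818110621063201, -0.372020075185418], [-0.593015703625779, -0.33649263902232224, 0.731508769008968, -0.878600684759805], [0.0, 0.0, 0.0, 1.0]]}
{'vfov': 44.33860148549486, 'cx': 250.59315241556035, 'cy': 184.00037389997888, 'world_to_cam': [[-0.02036483801432429, -0.9997008458655968, -0.01354592736803149, 0.013974701574448994], [0.986813967814098, -0.022274633425251784, 0.16031853801967746, -0.5069937038875788], [-0.16057230863273544, -0.010102449276304706, 0.9869723776372737, -1.3316446255248109], [0.0, 0.0, 0.0, 1.0]]}
{'time': 0.1, 'qpos': array([ 1.15596365e+00,  3.42652340e-01,  1.52490619e+00,  9.65043355e-07,
        1.27540692e+00, -1.46003960e-01]), 'qvel': array([ 8.83592944e-04, -1.66522816e-05,  1.01924314e-03,  1.09225729e-03,
       -7.98112849e-04, -3.06830129e-04]), 'joint_efforts': array([ 1.79691600e-03, -4.32000697e+01, -2.44698304e+01,  7.18010939e-02,
        5.25199191e-02, -3.11099861e-06]), 'tool_pos': array([0.13925723, 0.50577584, 0.1931202 ]), 'tool_rot': array([-3.14023460e+00, -2.00635148e-04,  2.87276351e+00]), 'contact_force': array([ 0.06958772, -1.01605897, -0.36274942]), 'torque': array([-0.01135474,  0.00095835, -0.01619831]), 'grip_force': 0.0, 'opening': 0.09184106420376531}
```

View pics/scene0.png

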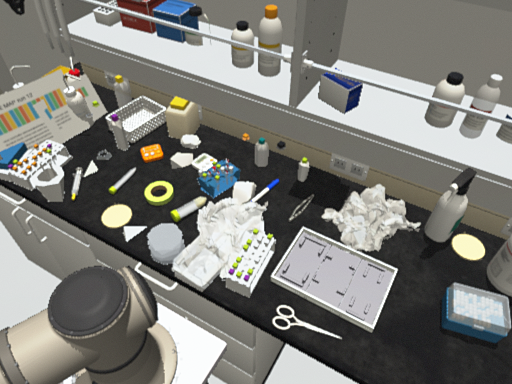

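View pics/top0b.png

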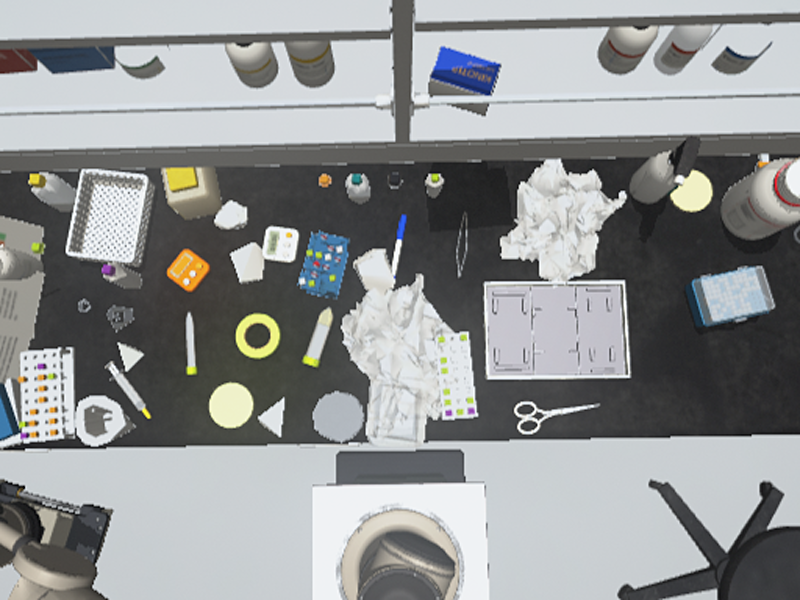

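Top view (800x600 scale): timer (281,244), thick tube (318,337) with its cap at the bottom, forceps (462,244), tray (557,330). Next I zoom in and measure.

```bash
cat > h.py <<'E'
import numpy as np, cv2
from cell import *
def K(n):
    c=camera_model(n); f=192/np.tan(np.radians(c["vfov"])/2); return c,f
def p2w(n,u,v,z):
    c,f=K(n); T=np.array(c["world_to_cam"]); R,t=T[:3,:3],T[:3,3]
    d=R.T@np.array([(u-c["cx"])/f,-(v-c["cy"])/f,-1]); o=-R.T@t
    return o+d*(z-o[2])/d[2]
def w2p(n,p):
    c,f=K(n); T=np.array(c["world_to_cam"]); q=T[:3,:3]@np.array(p)+T[:3,3]
    return c["cx"]+f*q[0]/-q[2], c["cy"]-f*q[1]/-q[2]
def crop(n,im,u0,v0,w,h,s,name):
    o=cv2.resize(im[v0:v0+h,u0:u0+w,::-1],None,fx=s,fy=s,interpolation=cv2.INTER_CUBIC); cv2.imwrite(f"pics/{name}.png",o)
E
python3 - <<'E'
from h import *
im=cv2.imread("pics/top0.png")[:,:,::-1]
crop("top",im,160,130,150,120,5,"cA"); crop("top",im,280,130,150,120,5,"cB")
# rough
for nm,u,v,z in [("trayUL",485,283,.022),("UR",627,281,.022),("LR",630,378,.022),("LL",487,379,.022),("timer",281,244,.018),("tube top end",326,309,.016),("tube cap end",309,366,.016),("forc a",463,214,.008),("forc b",460,276,.008)]:
    print(nm,p2w("top",u*.64,v*.64,z).round(4))
E
```

```text
trayUL [ 0.5149 -0.1734  0.022 ]
UR [ 0.5127 -0.4407  0.022 ]
LR [ 0.3312 -0.4332  0.022 ]
LL [ 0.3348 -0.1698  0.022 ]
timer [0.6002 0.2137 0.018 ]
tube top end [0.4728 0.1282 0.016 ]
tube cap end [0.3661 0.1607 0.016 ]
forc a [ 0.6537 -0.138   0.008 ]
forc b [ 0.5319 -0.1279  0.008 ]
```

View pics/cA.png

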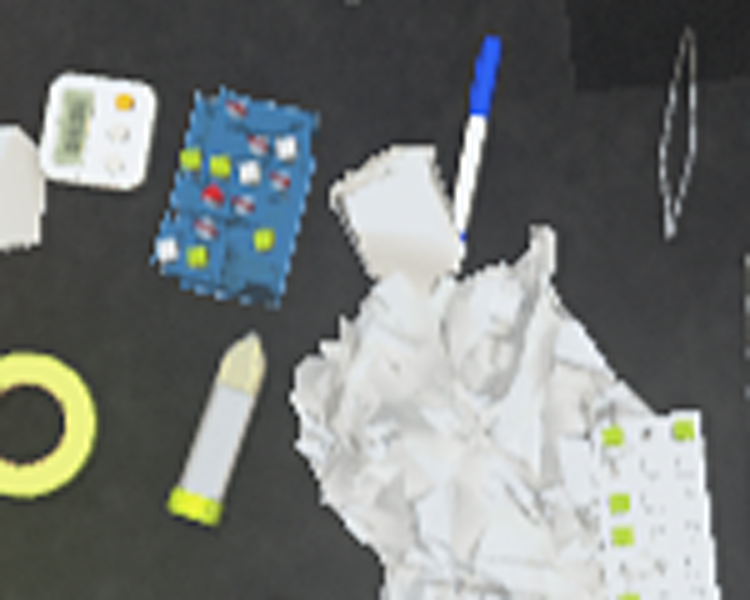

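View pics/cB.png

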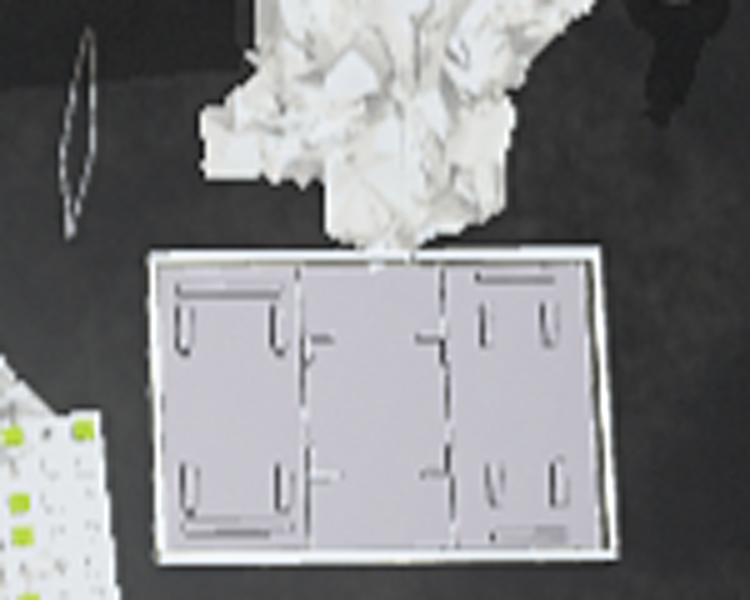

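Crops show wide insert at left (+y), square in the middle, narrow at right. Timer corners in crop A are about (55,73),(157,83),(148,190),(40,183). A paper pile lies next to the thick tube, so I check heights in the scene view and cross-check positions.

```bash
python3 - <<'E'
from h import *
c,f=K("top");T=np.array(c["world_to_cam"]);print("topcam",(-T[:3,:3].T@T[:3,3]).round(3))
def P(L,o,z): return np.array([p2w("top",o[0]+(u+.5)/5-.5,o[1]+(v+.5)/5-.5,z) for u,v in L])
A=(160,130);B=(280,130)
tr=P([(149,254),(600,247),(617,560),(157,563)],B,.022)
t=P([(55,73),(157,83),(148,190),(40,183)],A,.018)
tu=P([(253,333),(190,517)],A,.016)
fo=P([(688,30),(670,238)],A,.008)
mid=P([(664,150),(693,132)],A,.008)
for n,a in(("tray",tr),("timer",t),("tube",tu),("forc",fo),("fmid",mid)):
    d=np.linalg.norm(np.roll(a,-1,0)-a,axis=1); print(n,a.mean(0).round(4),d.round(4)); print(a.round(4).tolist())
im=cv2.imread("pics/scene0.png")[:,:,::-1].copy()
top=cv2.imread("pics/top0.png")[:,:,::-1]
big=cv2.resize(im,None,fx=4,fy=4,interpolation=cv2.INTER_CUBIC)
for a in(tr,t,tu,fo):
    for p in a:
        u,v=w2p("scene",p); cv2.circle(big,(int(4*u+2),int(4*v+2)),3,(255,0,0),-1)
cv2.imwrite("pics/s1.png",big[560:1160,600:1400,::-1])
# sweep: height of paper left-face candidates in top
E
```

```text
topcam [ 0.287 -0.011  1.396]
tray [ 0.4251 -0.3018  0.022 ] [0.2654 0.1832 0.2649 0.1812]
[[0.5171, -0.1705, 0.022], [0.5153, -0.436, 0.022], [0.3321, -0.4327, 0.022], [0.3359, -0.1678, 0.022]]
timer [0.6007 0.2144 0.018 ] [0.062  0.0657 0.0649 0.0679]
[[0.6377, 0.2417, 0.018], [0.6301, 0.1801, 0.018], [0.5646, 0.1855, 0.018], [0.5704, 0.2502, 0.018]]
tube [0.4236 0.1423 0.016 ] [0.114 0.114]
[[0.4774, 0.1236, 0.016], [0.3697, 0.1611, 0.016]]
forc [ 0.5941 -0.1331  0.008 ] [0.1286 0.1286]
[[0.6579, -0.1408, 0.008], [0.5302, -0.1254, 0.008]]
fmid [ 0.5893 -0.1326  0.008 ] [0.0208 0.0208]
[[0.584, -0.1237, 0.008], [0.5947, -0.1415, 0.008]]
```

View pics/s1.png

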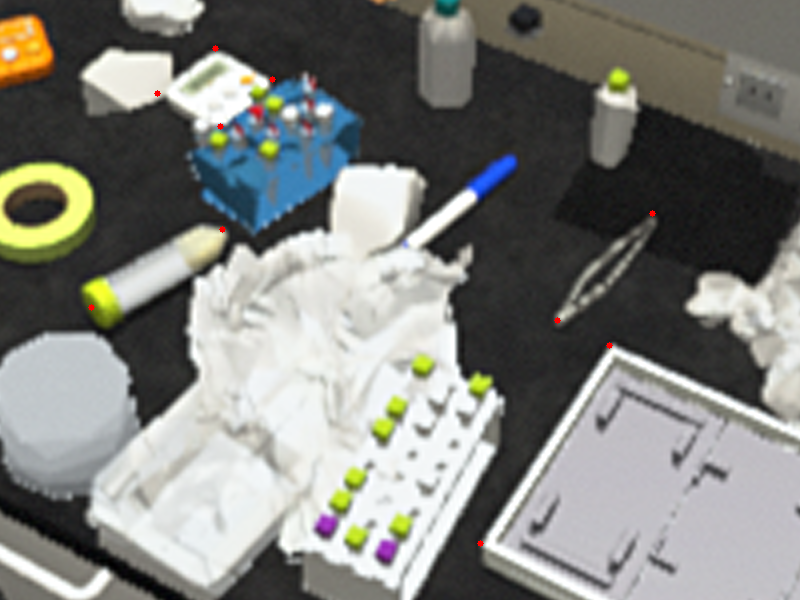

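Reprojection agrees within about 2 px; tray, tube and forceps sizes match. The tube comes first, so I start toward it.

Call:
step_arm:
  commands:
    - [0.55, 3, -3, 0, 0, 0, -0.02]
    - [0.55, 5.5, -6, 0, 0, 0, -0.04]
    - [0.55, 8, -9, 0, 0, 0, -0.066]
    - [0.55, 10.5, -12, 0, 0, 0, -0.066]
    - [0.55, 12, -15, 0, 0, 0, -0.066]
  grip_force: 12

```text
time: 0.52
tool_pos: [0.261, 0.3546, 0.1935]
tool_rot: [-3.142, 0.001, 2.806]
contact_force: [0.5, 0.2, -0.1]
opening: 0.0631
grip_force: 0.0
```

```bash
python3 - <<'E'
from h import *
from scipy.optimize import least_squares
def tri(a,s):
    ut,vt=160+(a[0]+.5)/5-.5,130+(a[1]+.5)/5-.5
    us,vs=(600+s[0])/4-.5,(560+s[1])/4-.5
    r=least_squares(lambda p:np.r_[np.subtract(w2p("top",p),(ut,vt)),np.subtract(w2p("scene",p),(us,vs))],[.45,.05,.05])
    print(r.x.round(3),np.abs(r.fun).max().round(1))
tri((545,228),(468,255))  # spike
tri((612,436),(422,365))  # white rack cap
tri((166,248),(207,135)); tri((190,158),(218,140)); tri((219,165),(258,92)) # blue rack caps guesses
# overlay of height grid over paper edge: points on top silhouette at heights -> scene
im=cv2.imread("pics/scene0.png"); big=cv2.resize(im,None,fx=4,fy=4,interpolation=cv2.INTER_CUBIC)[560:1160,600:1400].copy()
for k,(u,v) in enumerate([(297,390),(300,365),(330,490),(360,300),(400,350),(350,380)]):
  for z,col in((0,(0,0,255)),(.03,(0,200,0)),(.06,(255,0,0)),(.09,(0,200,255))):
    p=p2w("top",160+u/5-.4,130+v/5-.4,z); a=w2p("scene",p); q=(int(4*a[0]+2-600),int(4*a[1]+2-560)); cv2.circle(big,q,3,col,-1); 
    if z==0: cv2.putText(big,str(k),(q[0]+5,q[1]+5),0,.5,col,1)
cv2.imwrite("pics/s2.png",big)
E
```

```text
[ 0.534 -0.05   0.031] 0.0
[ 0.407 -0.084  0.067] 0.2
[0.525 0.169 0.05 ] 0.6
[0.576 0.175 0.002] 5.8
[0.564 0.14  0.077] 1.5
```

View pics/s2.png

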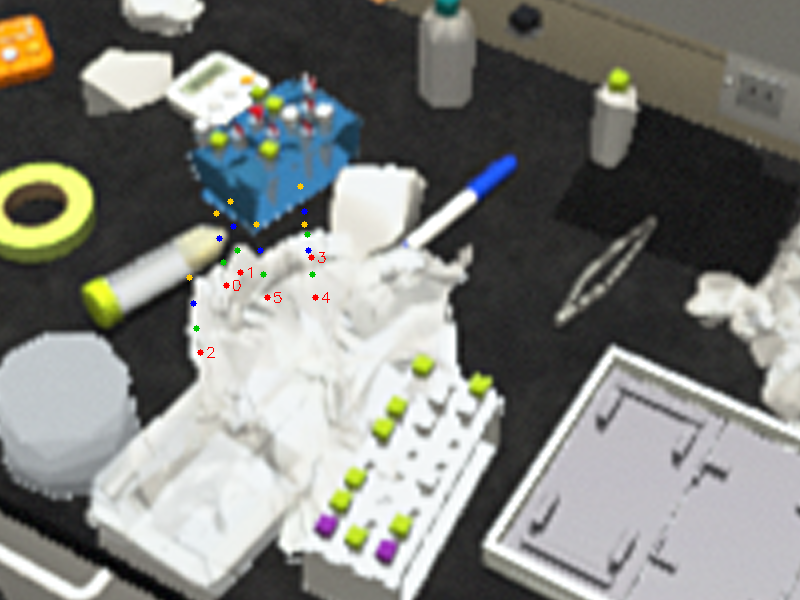

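Pile near the tube is under about 6 cm, so the gripper body clears it. I continue, with a slight lean away from the paper.

Call:
step_arm:
  commands:
    - [0.43, 2.3, -3.2, 0, 0, 0, 0]
    - [0.43, 4.6, -6.5, 0, -0.03, 0.01, 0]
    - [0.43, 6.9, -9.7, 0, -0.06, 0.02, 0]
    - [0.43, 9.2, -13, 0, -0.094, 0.033, 0]
    - [0.43, 11.5, -16.2, 0, -0.094, 0.033, 0]

```text
time: 0.93
tool_pos: [0.3754, 0.1927, 0.1935]
tool_rot: [-3.04, -0.001, 2.807]
contact_force: [0.8, 0.9, -0.5]
opening: 0.0399
grip_force: 0.0
```

Call:
step_arm:
  commands:
    - [0.43, 2.2, -3, 0, 0, 0, 0]
    - [0.43, 3.3, -4.6, -3, 0, 0, 0]
    - [0.43, 3.3, -4.6, -7, 0, 0, 0]
    - [0.43, 3.3, -4.6, -11, 0, 0, 0]
    - [0.43, 3.3, -4.6, -14, 0, 0, 0]

```text
time: 1.35
tool_pos: [0.4062, 0.1473, 0.0511]
tool_rot: [-3.041, -0.002, 2.805]
contact_force: [-0.5, -0.2, -0.4]
opening: 0.0394
grip_force: 0.0
```

Call:
step_arm:
  commands:
    - [0.43, 0.2, 0, -1.5, 0, 0, 0]
    - [0.43, 0.2, 0, -3, 0, 0, 0]
    - [0.43, 0.2, 0, -4, 0, 0, 0]
    - [0.43, 0.2, 0, -4.4, 0, 0, 0]
    - [0.43, 0.2, 0, -4.4, 0, 0, 0]

```text
time: 1.77
tool_pos: [0.4087, 0.148, 0.0089]
tool_rot: [-3.041, -0.002, 2.807]
contact_force: [-0.2, -0.9, -0.3]
opening: 0.0394
grip_force: 0.0
```

Call:
step_arm:
  commands:
    - [0.2, 0, 0, 0, 0, 0, 0]
    - [0.2, 0, 0, 0, 0, 0, 0]
    - [0.2, 0, 0, 0, 0, 0, 0]
    - [0.2, 0, 0, 0, 0, 0, 0]
  grip_force: 10

```text
time: 2.1
tool_pos: [0.4098, 0.1483, 0.0103]
tool_rot: [-3.043, 0.001, 2.807]
contact_force: [-0.5, -0.3, 0.5]
opening: 0.0197
grip_force: 0.0
```

```bash
python3 - <<'E'
from h import *
print(observe()["tool_pos"],observe()["opening"])
a=read_camera("scene");b=read_camera("top")
A=cv2.resize(a[150:270,150:310],(800,600),interpolation=cv2.INTER_CUBIC)
B=cv2.resize(b[170:270,140:280],(800,571),interpolation=cv2.INTER_CUBIC)
o=np.zeros((600,800,3),np.uint8);o[:600,:400]=cv2.resize(a[160:280,150:230],(400,600),interpolation=cv2.INTER_CUBIC);o[:,400:]=cv2.resize(b[150:270,160:240],(400,600),interpolation=cv2.INTER_CUBIC)
cv2.imwrite("pics/g1.png",o[:,:,::-1])
E
```

```text
[0.40982801 0.14832573 0.01034115] 0.01968619028638317
```

View pics/g1.png

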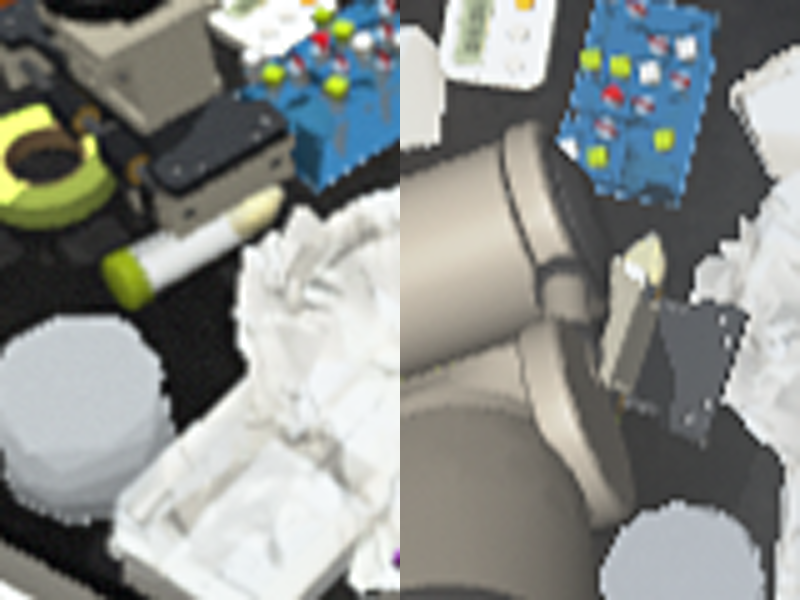

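```bash
python3 - <<'E'
from h import *
from scipy.spatial.transform import Rotation as Ro
s=observe();print(s);p=s["tool_pos"];R=Ro.from_euler("xyz",s["tool_rot"]).as_matrix()
print(R.round(2))
a=cv2.imread("pics/g1.png")
for nm,q in [("tcp",p),("gp",p-R[:,2]*.019),("body",p-R[:,2]*.066)]:
  for dy in (-.095,-.03,0,.03,.095):
    w=q+R[:,1]*dy
    u,v=w2p("scene",w);u2,v2=w2p("top",w)
    P=[((u-150)*5,(v-160)*5),(400+(u2-160)*5,(v2-150)*5)]
    print(nm,dy,w.round(3),np.round(P).tolist())
    for k,(x,y) in enumerate(P):
        if (x<400)==(k==0): cv2.circle(a,(int(x),int(y)),4,{"tcp":(0,0,255),"gp":(0,255,0),"body":(255,0,0)}[nm],-1)
cv2.imwrite("pics/g1b.png",a)
E
```

```text
{'time': 2.2, 'qpos': array([ 0.23878969,  0.4766987 ,  1.93157138, -0.11752539,  0.79024503,
       -0.91203288]), 'qvel': array([ 0.00017628,  0.00330906,  0.00136328,  0.00213519, -0.00234276,
        0.00083832]), 'joint_efforts': array([ 9.29911039e-05, -4.05989885e+01, -1.50653905e+01, -2.51128022e-01,
        3.68818324e-01, -8.50264099e-03]), 'tool_pos': array([0.40966686, 0.14825442, 0.01015552]), 'tool_rot': array([-3.04255533e+00,  4.86698925e-04,  2.80676616e+00]), 'contact_force': array([-0.12125001,  0.37832455,  0.14937519]), 'torque': array([ 0.05043387, -0.02262043, -0.00383691]), 'grip_force': 0.0, 'opening': 0.018606159754814854}
[[-0.94  0.33 -0.03]
 [ 0.33  0.94 -0.09]
 [-0.   -0.1  -1.  ]]
tcp -0.095 [0.379 0.059 0.02 ] [[270.0, 339.0], [762.0, 396.0]]
tcp -0.03 [0.4   0.12  0.013] [[203.0, 277.0], [658.0, 362.0]]
tcp 0 [0.41  0.148 0.01 ] [[174.0, 250.0], [611.0, 347.0]]
tcp 0.03 [0.419 0.176 0.007] [[146.0, 224.0], [564.0, 332.0]]
tcp 0.095 [0.441 0.238 0.001] [[87.0, 169.0], [463.0, 300.0]]
gp -0.095 [0.379 0.061 0.038] [[265.0, 315.0], [757.0, 392.0]]
gp -0.03 [0.4   0.122 0.032] [[198.0, 254.0], [652.0, 359.0]]
gp 0 [0.41  0.15  0.029] [[168.0, 227.0], [604.0, 343.0]]
gp 0.03 [0.42  0.178 0.026] [[139.0, 200.0], [556.0, 328.0]]
gp 0.095 [0.441 0.239 0.02 ] [[80.0, 146.0], [454.0, 295.0]]
body -0.095 [0.381 0.065 0.085] [[252.0, 254.0], [745.0, 384.0]]
body -0.03 [0.402 0.126 0.079] [[183.0, 193.0], [636.0, 349.0]]
body 0 [0.412 0.154 0.076] [[153.0, 166.0], [586.0, 334.0]]
body 0.03 [0.422 0.183 0.073] [[124.0, 140.0], [537.0, 318.0]]
body 0.095 [0.443 0.244 0.066] [[63.0, 86.0], [432.0, 284.0]]
```

View pics/g1b.png

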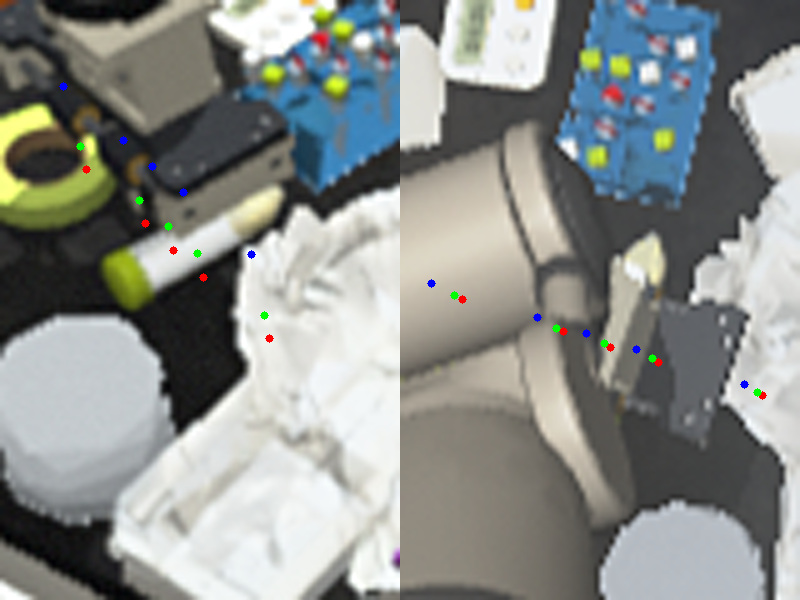

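Tube hasn't moved and the fingers closed on nothing; the gripper looks higher than reported. I open and look closely.

Call:
step_arm:
  commands:
    - [0.5, 0, 0, 0, 0, 0, 0]
    - [0.5, 0, 0, 0, 0, 0, 0]
    - [0.5, 0, 0, 0, 0, 0, 0]

```text
time: 2.45
tool_pos: [0.4094, 0.1482, 0.0098]
tool_rot: [-3.042, -0.0, 2.807]
contact_force: [-0.0, 0.6, -0.3]
opening: 0.0337
grip_force: 0.0
```

```bash
python3 - <<'E'
from h import *
a=read_camera("scene")
cv2.imwrite("pics/g2.png",cv2.resize(a[150:240,140:260,::-1],(800,600),interpolation=cv2.INTER_CUBIC))
E
```

```text
(no output)
```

View pics/g2.png

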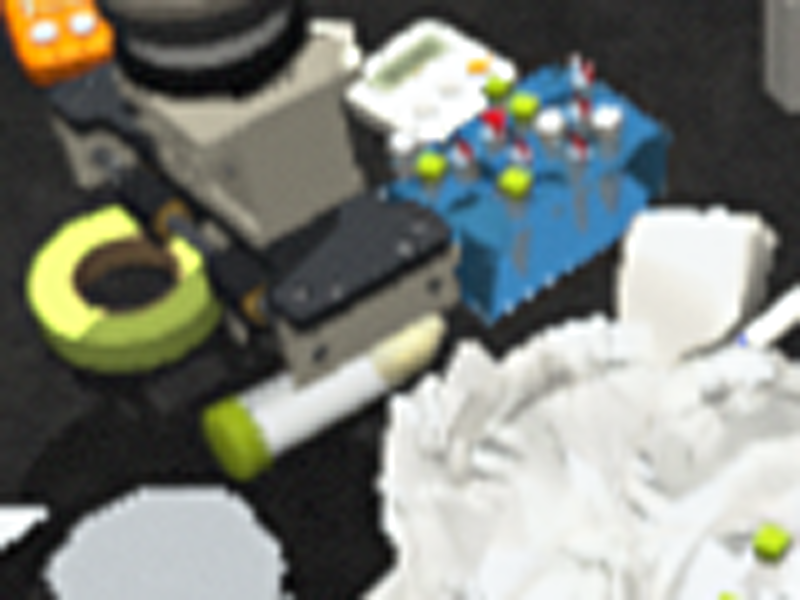

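The body end shows at g2 (290,385)-(455,300), and no finger straddles the tube. I triangulate the dark plate corners to compare the real hand height with the reported one.

```bash
python3 - <<'E'
from h import *
from scipy.optimize import least_squares
from scipy.spatial.transform import Rotation as Ro
s=observe();R=Ro.from_euler("xyz",s["tool_rot"]).as_matrix()
for t,sc in [((229,212),(208.25,186)),((220,239),(183.5,198))]:
    r=least_squares(lambda p:np.r_[np.subtract(w2p("top",p),t),np.subtract(w2p("scene",p),sc)],[.45,.05,.05])
    q=p2w("scene",140+375/6.667,150+342/6.667,.1)
    print("world",r.x.round(3),"res",np.abs(r.fun).max().round(2),"tool frame",(R.T@(r.x-s["tool_pos"])).round(3))
E
```

```text
world [0.416 0.06  0.15 ] res 0.46 tool frame [-0.035 -0.095 -0.131]
world [0.345 0.084 0.159] res 0.48 tool frame [ 0.04  -0.096 -0.14 ]
```

Body xy agrees with the report, but it sits about 35 mm higher than stated, so the fingertips are likely above the tube. I descend slowly while watching the force.

Call:
step_arm:
  commands:
    - [0.48, 0, 0, -0.3, 0, 0, 0]
    - [0.48, 0, 0, -0.6, 0, 0, 0]
    - [0.48, 0, 0, -0.8, 0, 0, 0]
    - [0.48, 0, 0, -0.8, 0, 0, 0]

```text
time: 2.83
tool_pos: [0.409, 0.1481, 0.0012]
tool_rot: [-3.041, -0.001, 2.807]
contact_force: [-1.0, 0.1, -0.1]
opening: 0.0438
grip_force: 0.0
```

Call:
step_arm:
  commands:
    - [0.48, 0, 0, -0.3, 0, 0, 0]
    - [0.48, 0, 0, -0.6, 0, 0, 0]
    - [0.48, 0, 0, -0.8, 0, 0, 0]
    - [0.48, 0, 0, -0.8, 0, 0, 0]

```text
time: 3.17
tool_pos: [0.409, 0.1481, -0.0068]
tool_rot: [-3.042, -0.001, 2.807]
contact_force: [-1.3, -0.2, 0.9]
opening: 0.0444
grip_force: 0.0
```

Call:
step_arm:
  commands:
    - [0.48, 0, 0, -0.3, 0, 0, 0]
    - [0.48, 0, 0, -0.6, 0, 0, 0]
    - [0.48, 0, 0, -0.9, 0, 0, 0]
    - [0.48, 0, 0, -1.0, 0, 0, 0]

```text
time: 3.5
tool_pos: [0.4091, 0.1481, -0.0167]
tool_rot: [-3.042, -0.001, 2.807]
contact_force: [-0.6, 0.2, 0.1]
opening: 0.0442
grip_force: 0.0
```

Call:
step_arm:
  commands:
    - [0.48, 0, 0, -0.2, 0, 0, 0]
    - [0.48, 0, 0, -0.4, 0, 0, 0]
    - [0.48, 0, 0, -0.6, 0, 0, 0]
    - [0.48, 0, 0, -0.8, 0, 0, 0]
    - [0.48, 0, 0, -0.8, 0, 0, 0]

```text
time: 3.92
tool_pos: [0.4092, 0.1481, -0.0246]
tool_rot: [-3.042, -0.001, 2.807]
contact_force: [0.0, -0.4, 0.2]
opening: 0.0443
grip_force: 0.0
```

```bash
python3 - <<'E'
from h import *
a=read_camera("scene")
cv2.imwrite("pics/g3.png",cv2.resize(a[150:240,140:260,::-1],(800,600),interpolation=cv2.INTER_CUBIC))
E
```

```text
(no output)
```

View pics/g3.png

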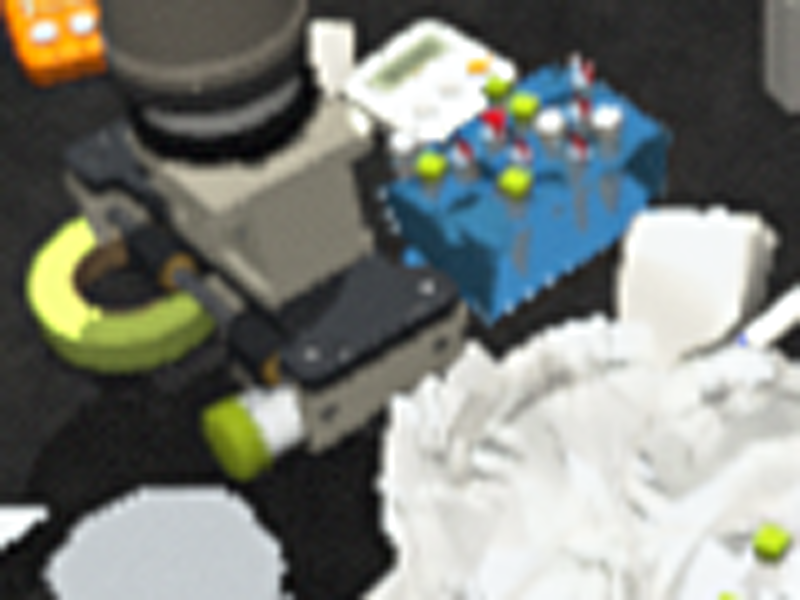

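Body bottom edge is now at (310,450)-(465,350), where a true TCP height of about 0.01 would put it. So the reported z reads about 34 mm too low. I close here.

Call:
step_arm:
  commands:
    - [0.48, 0, 0, -0.2, 0, 0, 0]
    - [0.2, 0, 0, -0.2, 0, 0, 0]
    - [0.2, 0, 0, -0.2, 0, 0, 0]
    - [0.2, 0, 0, -0.2, 0, 0, 0]
    - [0.2, 0, 0, -0.2, 0, 0, 0]
  grip_force: 8

```text
time: 4.38
tool_pos: [0.4094, 0.1482, -0.0262]
tool_rot: [-3.042, -0.0, 2.807]
contact_force: [0.3, -0.2, 0.1]
opening: 0.0276
grip_force: 8.0
```

Gripped (27.6 mm). I lift, straighten up, and carry it to the wide lane.

Call:
step_arm:
  commands:
    - [0.2, 0, 0, 2, 0, 0, 0]
    - [0.2, 0, 0, 5, 0, 0, 0]
    - [0.2, 0, 0, 8.5, 0.05, -0.017, 0]
    - [0.2, 0, 0, 12, 0.096, -0.033, 0]
    - [0.2, 0, -3, 13, 0.096, -0.033, 0]

```text
time: 4.8
tool_pos: [0.4116, 0.1203, 0.1082]
tool_rot: [3.133, 0.006, 2.809]
contact_force: [0.1, -1.9, -0.5]
opening: 0.0276
grip_force: 8.0
```

Call:
step_arm:
  commands:
    - [0.2, 0, -4, 0, 0, 0, 0.08]
    - [0.2, 0, -8, 0, 0, 0, 0.16]
    - [0.2, 0, -12, 0, 0, 0, 0.24]
    - [0.2, 0, -16, 0, 0, 0, 0.32]
    - [0.2, 0, -19.5, 0, 0, 0, 0.32]

```text
time: 5.22
tool_pos: [0.4091, -0.0791, 0.104]
tool_rot: [3.14, 0.0, 3.131]
contact_force: [1.6, -0.2, -0.5]
opening: 0.0274
grip_force: 8.0
```

Call:
step_arm:
  commands:
    - [0.2, 0, -4, 0, 0, 0, -0.003]
    - [0.2, 0.1, -8, 0, 0, 0, -0.003]
    - [0.2, 0.2, -12, 0, 0, 0, -0.003]
    - [0.2, 0.2, -14, 0, 0, 0, -0.003]
    - [0.2, 0.2, -14, 0, 0, 0, -0.003]

```text
time: 5.63
tool_pos: [0.4116, -0.2211, 0.1038]
tool_rot: [3.142, 0.001, 3.12]
contact_force: [1.1, 0.3, -0.3]
opening: 0.0277
grip_force: 8.0
```

```bash
python3 - <<'E'
from h import *
s=observe();print(s["tool_pos"],s["tool_rot"],s["opening"])
a=read_camera("scene");b=read_camera("top")
o=np.zeros((600,800,3),np.uint8);o[:,:400]=cv2.resize(a[200:335,250:340],(400,600),interpolation=cv2.INTER_CUBIC);o[:,400:]=cv2.resize(b[150:270,260:340],(400,600),interpolation=cv2.INTER_CUBIC)
cv2.imwrite("pics/p1.png",o[:,:,::-1])
E
```

```text
[ 0.411586   -0.22112739  0.10378342] [3.14150275e+00 5.28922305e-04 3.11962874e+00] 0.02766770415800642
```

View pics/p1.png

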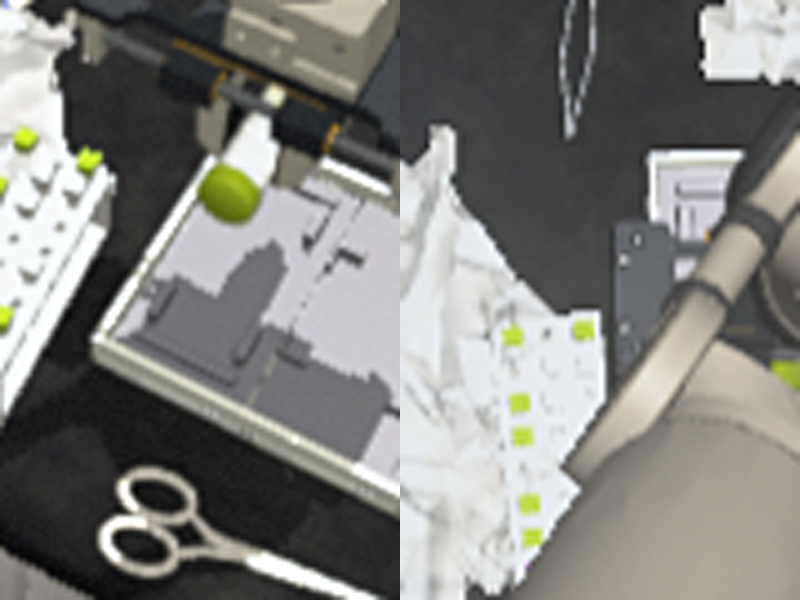

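Tube is held with the cap toward the robot, above the wide lane. I correct y and lower.

Call:
step_arm:
  commands:
    - [0.2, 0, 0.4, -2, 0, 0, 0.006]
    - [0.2, 0, 0.4, -5, 0, 0, 0.006]
    - [0.2, 0, 0.4, -8, 0, 0, 0.006]
    - [0.2, 0, 0.4, -10, 0, 0, 0.006]
    - [0.2, 0, 0.4, -10.5, 0, 0, 0.006]

```text
time: 6.15
tool_pos: [0.4095, -0.2099, -0.0039]
tool_rot: [3.136, -0.006, 3.132]
contact_force: [-0.9, 0.5, -1.3]
opening: 0.0274
grip_force: 8.0
```

Call:
step_arm:
  commands:
    - [0.2, 0, 0, -0.4, 0, 0, 0]
    - [0.2, 0, 0, -0.8, 0, 0, 0]
    - [0.2, 0, 0, -1.2, 0, 0, 0]
    - [0.2, 0, 0, -1.5, 0, 0, 0]
    - [0.2, 0, 0, -1.5, 0, 0, 0]

```text
time: 6.57
tool_pos: [0.4116, -0.2129, -0.016]
tool_rot: [3.14, -0.0, 3.13]
contact_force: [-0.1, 0.7, -0.5]
opening: 0.0278
grip_force: 8.0
```

Call:
step_arm:
  commands:
    - [0.2, 0, -0.2, 0, 0, 0, 0]
    - [0.2, 0, -0.4, 0, 0, 0, 0]
    - [0.2, 0, -0.4, -0.1, 0, 0, 0]
    - [0.2, 0, -0.4, -0.2, 0, 0, 0]
    - [0.2, 0, -0.4, -0.2, 0, 0, 0]

```text
time: 6.98
tool_pos: [0.4118, -0.2173, -0.0178]
tool_rot: [3.14, 0.0, 3.13]
contact_force: [0.1, -1.0, 4.5]
opening: 0.0276
grip_force: 8.0
```

Call:
step_arm:
  commands:
    - [0.42, 0, 0, 0, 0, 0, 0]
    - [0.42, 0, 0, 0, 0, 0, 0]
    - [0.42, 0, 0, 0, 0, 0, 0]
    - [0.42, 0, 0, 0, 0, 0, 0]

```text
time: 7.32
tool_pos: [0.4113, -0.2168, -0.0184]
tool_rot: [3.139, -0.001, 3.13]
contact_force: [0.3, 0.3, -0.0]
opening: 0.0387
grip_force: 0.0
```

Call:
step_arm:
  commands:
    - [0.42, 0, 0, 1, 0, 0, 0]
    - [0.42, 0, 0, 3, 0, 0, 0]
    - [0.42, 0, 0, 6, 0, 0, 0]
    - [0.42, 0, 0, 9.5, 0, 0, 0]
    - [0.42, 0, 0, 13, 0, 0, 0]

```text
time: 7.73
tool_pos: [0.4108, -0.2163, 0.1127]
tool_rot: [3.139, -0.002, 3.13]
contact_force: [0.9, -1.0, -0.7]
opening: 0.0386
grip_force: 0.0
```

Lane floor contact was felt (4.5 N) and the tube is released. Before the forceps, I check the height of the paper pile at their side and confirm the tube.

```bash
python3 - <<'E'
from h import *
from scipy.optimize import least_squares
def tri(t,s):
    r=least_squares(lambda p:np.r_[np.subtract(w2p("top",p),t),np.subtract(w2p("scene",p),s)],[.6,-.2,.05]); print(r.x.round(3),np.abs(r.fun).max().round(1))
tri((320.4,151.5),(325,209.5)); tri((320.4,165),(325,216)); 
tri((354,179),(375,249))
a=read_camera("scene")[180:330,260:410]; b=cv2.imread("pics/scene0.png")[180:330,260:410,::-1]
o=np.hstack([cv2.resize(a,(400,400),interpolation=cv2.INTER_CUBIC),cv2.resize(b,(400,400),interpolation=cv2.INTER_CUBIC)])
cv2.imwrite("pics/p2.png",o[:,:,::-1])
E
```

```text
[ 0.602 -0.204  0.026] 0.7
[ 0.564 -0.209  0.038] 2.5
[ 0.542 -0.343 -0.004] 11.6
```

View pics/p2.png

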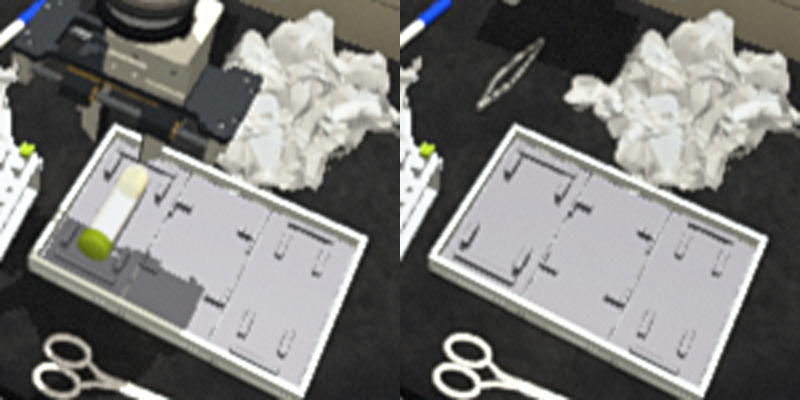

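Tube lies in the wide lane between the ribs, and the nearby paper is only about 3–4 cm high. On to the forceps.

Call:
step_arm:
  commands:
    - [0.42, 3.6, 1.7, 0, 0, 0, -0.05]
    - [0.42, 7.2, 3.4, 0, 0, 0, -0.107]
    - [0.42, 10.8, 5.1, 0, 0, 0, -0.107]
    - [0.42, 14.4, 6.8, 0, 0, 0, -0.107]
    - [0.42, 18.1, 8.4, 0, 0, 0, -0.107]

```text
time: 8.2
tool_pos: [0.5937, -0.1315, 0.1114]
tool_rot: [3.14, -0.001, 3.023]
contact_force: [0.6, -1.3, 0.3]
opening: 0.0388
grip_force: 0.0
```

Call:
step_arm:
  commands:
    - [0.42, 0, 0, -3.5, 0, 0, 0]
    - [0.42, 0, 0, -7, 0, 0, 0]
    - [0.42, 0, 0, -10.5, 0, 0, 0]
    - [0.42, 0, 0, -12.5, 0, 0, 0]
    - [0.42, 0, 0, -12.5, 0, 0, 0]

```text
time: 8.62
tool_pos: [0.5886, -0.1313, -0.0188]
tool_rot: [3.137, -0.01, 3.023]
contact_force: [-0.8, 1.0, -0.2]
opening: 0.0385
grip_force: 0.0
```

Call:
step_arm:
  commands:
    - [0.42, 0, 0, -0.4, 0, 0, 0]
    - [0.42, 0, 0, -0.8, 0, 0, 0]
    - [0.42, 0, 0, -1.2, 0, 0, 0]
    - [0.42, 0, 0, -1.5, 0, 0, 0]
    - [0.42, 0, 0, -1.5, 0, 0, 0]

```text
time: 9.03
tool_pos: [0.5926, -0.133, -0.0278]
tool_rot: [3.14, 0.0, 3.023]
contact_force: [0.1, 0.5, -0.4]
opening: 0.0389
grip_force: 0.0
```

Call:
step_arm:
  commands:
    - [0.42, 0, 0, -0.15, 0, 0, 0]
    - [0.42, 0, 0, -0.3, 0, 0, 0]
    - [0.42, 0, 0, -0.3, 0, 0, 0]

```text
time: 9.28
tool_pos: [0.5924, -0.1328, -0.0312]
tool_rot: [3.14, -0.001, 3.023]
contact_force: [0.1, 0.4, -0.3]
opening: 0.0386
grip_force: 0.0
```

Close here at about 3 mm above the top.

Call:
step_arm:
  commands:
    - [0.1, 0, 0, 0, 0, 0, 0]
    - [0.1, 0, 0, 0, 0, 0, 0]
    - [0.1, 0, 0, 0, 0, 0, 0]
    - [0.1, 0, 0, 0, 0, 0, 0]
    - [0.1, 0, 0, 0, 0, 0, 0]
  grip_force: 12

```text
time: 9.7
tool_pos: [0.5925, -0.1328, -0.0312]
tool_rot: [3.14, -0.001, 3.023]
contact_force: [-0.7, 0.7, -0.1]
opening: 0.0171
grip_force: 12.0
```

Call:
step_arm:
  commands:
    - [0.1, 0, 0, 2, 0, 0, 0]
    - [0.1, 0, 0, 5, 0, 0, 0]
    - [0.1, 0, 0, 9, 0, 0, 0]
    - [0.1, -2, 0, 13, 0, 0, 0]
    - [0.1, -6, 0, 14, 0, 0, 0]

```text
time: 10.12
tool_pos: [0.5393, -0.1343, 0.1137]
tool_rot: [-3.141, 0.012, 3.024]
contact_force: [-0.4, -0.9, 0.8]
opening: 0.0172
grip_force: 12.0
```

Call:
step_arm:
  commands:
    - [0.1, -4, -1, 0, 0, 0, 0.05]
    - [0.1, -7.5, -3, 0, 0, 0, 0.105]
    - [0.1, -10, -6, 0, 0, 0, 0.105]
    - [0.1, -11, -10, 0, 0, 0, 0.105]
    - [0.1, -11, -14, 0, 0, 0, 0.105]

```text
time: 10.53
tool_pos: [0.4216, -0.2733, 0.1089]
tool_rot: [3.139, -0.001, 3.128]
contact_force: [2.3, -0.4, -0.2]
opening: 0.0168
grip_force: 12.0
```

Call:
step_arm:
  commands:
    - [0.1, 0, -4, 0, 0, 0, 0]
    - [0.1, 0, -8, 0, 0, 0, 0]
    - [0.1, 0, -11.4, 0, 0, 0, 0]
    - [0.1, 0, -11.4, 0, 0, 0, 0]
    - [0.1, 0, -11.4, 0, 0, 0, 0]

```text
time: 10.95
tool_pos: [0.4233, -0.3882, 0.1077]
tool_rot: [3.139, -0.001, 3.125]
contact_force: [0.1, 0.0, -0.7]
opening: 0.0171
grip_force: 12.0
```

Call:
step_arm:
  commands:
    - [0.1, 0, 0, -3, 0, 0, 0]
    - [0.1, 0, 0, -6, 0, 0, 0]
    - [0.1, 0, 0, -9, 0, 0, 0]
    - [0.1, 0, 0, -11, 0, 0, 0]
    - [0.1, 0, 0, -11.5, 0, 0, 0]

```text
time: 11.37
tool_pos: [0.4224, -0.3831, -0.0101]
tool_rot: [3.134, -0.005, 3.129]
contact_force: [-0.4, 0.4, -0.6]
opening: 0.0169
grip_force: 12.0
```

Call:
step_arm:
  commands:
    - [0.1, 0, 0, -0.4, 0, 0, 0]
    - [0.1, 0, 0, -0.8, 0, 0, 0]
    - [0.1, 0, 0, -1.2, 0, 0, 0]
    - [0.1, 0, 0, -1.5, 0, 0, 0]
    - [0.1, 0, 0, -1.5, 0, 0, 0]

```text
time: 11.78
tool_pos: [0.4241, -0.3869, -0.0214]
tool_rot: [3.14, -0.0, 3.128]
contact_force: [-0.6, 0.2, -0.1]
opening: 0.0174
grip_force: 12.0
```

Call:
step_arm:
  commands:
    - [0.1, 0, 0, -0.1, 0, 0, 0]
    - [0.1, 0, 0, -0.1, 0, 0, 0]
    - [0.1, 0, 0, -0.15, 0, 0, 0]
    - [0.1, 0, 0, -0.15, 0, 0, 0]

```text
time: 12.12
tool_pos: [0.4242, -0.3872, -0.0223]
tool_rot: [3.141, 0.0, 3.128]
contact_force: [-1.2, 0.4, 4.8]
opening: 0.0171
grip_force: 12.0
```

On the floor (4.8 N felt). I release and go to the timer.

Call:
step_arm:
  commands:
    - [0.34, 0, 0, 0, 0, 0, 0]
    - [0.34, 0, 0, 0, 0, 0, 0]
    - [0.34, 0, 0, 0, 0, 0, 0]
    - [0.34, 0, 0, 0, 0, 0, 0]

```text
time: 12.45
tool_pos: [0.4239, -0.3868, -0.0233]
tool_rot: [3.139, -0.001, 3.128]
contact_force: [0.0, -0.2, -0.3]
opening: 0.0308
grip_force: 0.0
```

Call:
step_arm:
  commands:
    - [0.34, 0, 0, 1, 0, 0, 0]
    - [0.34, 0, 0, 3, 0, 0, 0]
    - [0.34, 0, 0, 6, 0, 0, 0]
    - [0.34, 0, 0, 10, 0, 0, 0]
    - [0.34, 0, 0, 14, 0, 0, 0]

```text
time: 12.87
tool_pos: [0.4234, -0.3862, 0.1183]
tool_rot: [3.138, -0.002, 3.128]
contact_force: [1.0, -0.8, 0.2]
opening: 0.0311
grip_force: 0.0
```

Call:
step_arm:
  commands:
    - [0.97, 0, 3, 1, 0, 0, -0.11]
    - [0.97, 0, 7, 2, 0, 0, -0.22]
    - [0.97, 0, 11, 2, 0, 0, -0.33]
    - [0.97, 0, 15, 2, 0, 0, -0.44]
    - [0.97, 0, 19, 2, 0, 0, -0.55]

```text
time: 13.28
tool_pos: [0.4236, -0.1952, 0.1377]
tool_rot: [3.14, 0.001, 2.572]
contact_force: [1.6, 0.5, 0.5]
opening: 0.0598
grip_force: 0.0
```

Call:
step_arm:
  commands:
    - [0.97, 0, 4, 0, 0, 0, -0.11]
    - [0.97, 0, 8, 0, 0, 0, -0.22]
    - [0.97, 0, 12, 0, 0, 0, -0.33]
    - [0.97, 0, 16, 0, 0, 0, -0.44]
    - [0.97, 0, 20, 0, 0, 0, -0.55]

```text
time: 13.7
tool_pos: [0.424, -0.0095, 0.1376]
tool_rot: [3.139, 0.0, 2.048]
contact_force: [-0.4, -0.4, -0.4]
opening: 0.0883
grip_force: 0.0
```

Call:
step_arm:
  commands:
    - [0.97, 2, 3.5, 0, 0, 0, -0.11]
    - [0.97, 5, 7, 0, 0, 0, -0.22]
    - [0.97, 8, 10, 0, 0, 0, -0.33]
    - [0.97, 11, 13, 0, 0, 0, -0.44]
    - [0.97, 14, 16, 0, 0, 0, -0.55]

```text
time: 14.12
tool_pos: [0.5566, 0.1419, 0.1377]
tool_rot: [3.139, -0.001, 1.498]
contact_force: [0.7, -1.2, -0.1]
opening: 0.0888
grip_force: 0.0
```

Call:
step_arm:
  commands:
    - [0.97, 0, 0, 0, 0, 0, 0]
    - [0.97, 0, 0, 0, 0, 0, 0]
    - [0.97, 0, 0, 0, 0, 0, 0]

```text
time: 14.37
tool_pos: [0.5549, 0.1399, 0.1367]
tool_rot: [3.141, -0.0, 1.504]
contact_force: [-1.0, -0.3, -0.9]
opening: 0.0891
grip_force: 0.0
```

Call:
step_arm:
  commands:
    - [0.97, 1.8, 3.2, 0, 0, 0, -0.026]
    - [0.97, 3.6, 6.4, 0, 0, 0, -0.026]
    - [0.97, 4.6, 8, 0, 0, 0, -0.026]
    - [0.97, 4.6, 8, -2, 0, 0, -0.026]
    - [0.97, 4.6, 8, -5, 0, 0, -0.026]

```text
time: 14.78
tool_pos: [0.6037, 0.2204, 0.0899]
tool_rot: [3.133, -0.003, 1.478]
contact_force: [-0.2, -0.0, -0.3]
opening: 0.0891
grip_force: 0.0
```

Call:
step_arm:
  commands:
    - [0.97, 0, 0, -2, 0, 0, 0]
    - [0.97, 0, 0, -4, 0, 0, 0]
    - [0.97, 0, 0, -6, 0, 0, 0]
    - [0.97, 0, 0, -6, 0, 0, 0]
    - [0.97, 0, 0, -6, 0, 0, 0]

```text
time: 15.2
tool_pos: [0.6007, 0.2187, 0.0268]
tool_rot: [3.142, 0.0, 1.476]
contact_force: [-0.4, -0.5, 0.6]
opening: 0.0888
grip_force: 0.0
```

```bash
python3 - <<'E'
from h import *
s=observe();print(s["tool_pos"],s["tool_rot"],s["opening"])
a=read_camera("scene");b=read_camera("top")
o=np.hstack([cv2.resize(a[120:210,170:230],(400,600),interpolation=cv2.INTER_CUBIC),cv2.resize(b[110:200,150:210],(400,600),interpolation=cv2.INTER_CUBIC)])
cv2.imwrite("pics/t1.png",o[:,:,::-1])
E
```

```text
[0.60074997 0.21873549 0.02683484] [3.14157577e+00 1.22125545e-04 1.47606022e+00] 0.08879858748337296
```

View pics/t1.png

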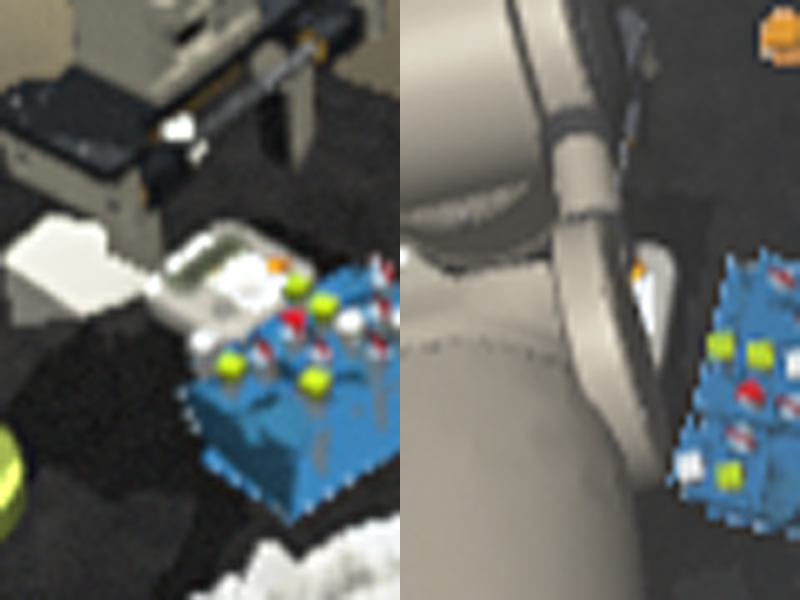

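Open fingers are on either side of the timer (scene crop: tips (140,260) and (295,160), timer centre about (230,290)). I lower and grip.

Call:
step_arm:
  commands:
    - [0.97, 0, 0, -1.5, 0, 0, 0]
    - [0.97, 0, 0, -3, 0, 0, 0]
    - [0.97, 0, 0, -4.2, 0, 0, 0]
    - [0.97, 0, 0, -5, 0, 0, 0]
    - [0.97, 0, 0, -5.4, 0, 0, 0]

```text
time: 15.72
tool_pos: [0.6014, 0.2198, -0.0276]
tool_rot: [3.14, -0.0, 1.477]
contact_force: [0.8, -0.3, -0.0]
opening: 0.0893
grip_force: 0.0
```

Call:
step_arm:
  commands:
    - [0.6, 0, 0, 0, 0, 0, 0]
    - [0.6, 0, 0, 0, 0, 0, 0]
    - [0.6, 0, 0, 0, 0, 0, 0]
    - [0.6, 0, 0, 0, 0, 0, 0]
    - [0.6, 0, 0, 0, 0, 0, 0]
  grip_force: 20

```text
time: 16.13
tool_pos: [0.6023, 0.2201, -0.0264]
tool_rot: [3.138, -0.001, 1.477]
contact_force: [-0.9, 0.2, 2.0]
opening: 0.063
grip_force: 19.9
```

Call:
step_arm:
  commands:
    - [0.6, 0, 0, 2, 0, 0, 0]
    - [0.6, 0, 0, 5, 0, 0, 0]
    - [0.6, 0, 0, 9, 0, 0, 0]
    - [0.6, 0, 0, 13, 0, 0, 0]
    - [0.6, 0, 0, 16, 0, 0, 0]

```text
time: 16.55
tool_pos: [0.6023, 0.2202, 0.1365]
tool_rot: [3.137, -0.002, 1.477]
contact_force: [0.9, 0.5, -0.7]
opening: 0.0636
grip_force: 19.8
```

Call:
step_arm:
  commands:
    - [0.6, -3, -2, 0, 0, 0, 0.1]
    - [0.6, -6, -4.5, 0, 0, 0, 0.2]
    - [0.6, -9, -7, 0, 0, 0, 0.3]
    - [0.6, -12, -9.5, 0, 0, 0, 0.4]
    - [0.6, -15, -12, 0, 0, 0, 0.5]

```text
time: 16.97
tool_pos: [0.4499, 0.0991, 0.133]
tool_rot: [3.139, -0.0, 1.982]
contact_force: [0.2, -0.9, -0.3]
opening: 0.0632
grip_force: 19.8
```

Call:
step_arm:
  commands:
    - [0.6, -0.7, -4, 0, 0, 0, 0.11]
    - [0.6, -1.4, -8, 0, 0, 0, 0.22]
    - [0.6, -2.1, -12, 0, 0, 0, 0.33]
    - [0.6, -2.8, -16, 0, 0, 0, 0.44]
    - [0.6, -3.4, -20, 0, 0, 0, 0.55]

```text
time: 17.38
tool_pos: [0.4217, -0.075, 0.1333]
tool_rot: [3.139, 0.0, 2.494]
contact_force: [0.7, 0.3, -2.4]
opening: 0.0632
grip_force: 19.8
```

Call:
step_arm:
  commands:
    - [0.6, 0, -3.5, 0, 0, 0, 0.11]
    - [0.6, 0, -7, 0, 0, 0, 0.22]
    - [0.6, 0, -10.5, 0, 0, 0, 0.33]
    - [0.6, 0, -14, 0, 0, 0, 0.44]
    - [0.6, 0, -17.5, 0, 0, 0, 0.55]

```text
time: 17.8
tool_pos: [0.4219, -0.2504, 0.1331]
tool_rot: [3.14, -0.0, 3.043]
contact_force: [0.7, 0.0, -0.6]
opening: 0.0635
grip_force: 19.8
```

Call:
step_arm:
  commands:
    - [0.6, 0, 0, 0, 0, 0, 0.04]
    - [0.6, 0, 0, 0, 0, 0, 0.04]
    - [0.6, 0, 0, 0, 0, 0, 0.04]

```text
time: 18.05
tool_pos: [0.4219, -0.2483, 0.1327]
tool_rot: [3.139, -0.001, 3.076]
contact_force: [1.0, -1.0, -0.0]
opening: 0.0636
grip_force: 19.8
```

Call:
step_arm:
  commands:
    - [0.6, -0.2, -2.7, 0, 0, 0, 0.05]
    - [0.6, -0.4, -5.4, 0, 0, 0, 0.05]
    - [0.6, -0.4, -5.4, -3, 0, 0, 0.05]
    - [0.6, -0.4, -5.4, -6.5, 0, 0, 0.05]
    - [0.6, -0.4, -5.4, -9.5, 0, 0, 0.05]

```text
time: 18.47
tool_pos: [0.4184, -0.3016, 0.0369]
tool_rot: [3.14, -0.0, 3.127]
contact_force: [0.5, -0.1, -1.0]
opening: 0.0633
grip_force: 19.8
```

Call:
step_arm:
  commands:
    - [0.6, 0, 0, -1, 0, 0, 0]
    - [0.6, 0, 0, -2, 0, 0, 0]
    - [0.6, 0, 0, -2.5, 0, 0, 0]
    - [0.6, 0, 0, -2.5, 0, 0, 0]

```text
time: 18.8
tool_pos: [0.4187, -0.3024, 0.013]
tool_rot: [3.14, -0.0, 3.129]
contact_force: [0.3, -1.3, -0.7]
opening: 0.0631
grip_force: 19.8
```

```bash
python3 - <<'E'
from h import *
s=observe();print(s["tool_pos"],s["tool_rot"],s["opening"])
a=read_camera("scene");b=read_camera("top")
o=np.hstack([cv2.resize(a[215:305,280:340],(400,600),interpolation=cv2.INTER_CUBIC),cv2.resize(b[165:255,325:385],(400,600),interpolation=cv2.INTER_CUBIC)])
# project expected timer bottom/top square and pocket
for n,off,u0,v0 in(("scene",0,280,215),("top",400,325,165)):
    for c,h,z,col in((( .4251,-.3018),.039,.0185,(0,120,255)),((s["tool_pos"][0]+.007,s["tool_pos"][1]),.033,s["tool_pos"][2]+.034-.005+.018,(255,0,0))):
        for i in(-1,1):
            for j in(-1,1):
                u,v=w2p(n,[c[0]+i*h,c[1]+j*h,z]); x,y=(u-u0+.5)*6.667,(v-v0+.5)*6.667
                if 0<=x<400: cv2.circle(o,(int(x)+off,int(y)),4,col,-1)
cv2.imwrite("pics/t2.png",o[:,:,::-1])
E
```

```text
[ 0.41874296 -0.30235149  0.01301427] [ 3.13982903e+00 -3.86358234e-04  3.12869462e+00] 0.06309273208199716
```

View pics/t2.png

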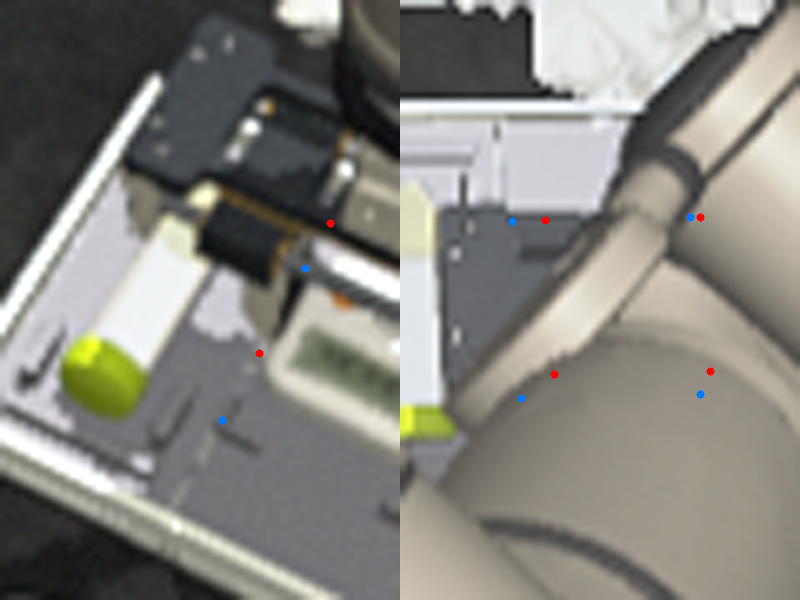

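Timer is held level, its near-left corner at (265,380), a few mm nearer and lower than predicted (259,353). I shift +2 mm in x and lower while watching the force.

Call:
step_arm:
  commands:
    - [0.6, 0.2, 0, -0.6, 0, 0, 0]
    - [0.6, 0.2, 0, -1.2, 0, 0, 0]
    - [0.6, 0.2, 0, -1.8, 0, 0, 0]
    - [0.6, 0.2, 0, -2.1, 0, 0, 0]
    - [0.6, 0.2, 0, -2.1, 0, 0, 0]

```text
time: 19.32
tool_pos: [0.4198, -0.3022, -0.0091]
tool_rot: [3.138, -0.002, 3.128]
contact_force: [-0.7, 0.1, -0.5]
opening: 0.0635
grip_force: 19.8
```

Call:
step_arm:
  commands:
    - [0.6, 0, 0, -0.2, 0, 0, 0]
    - [0.6, 0, 0, -0.4, 0, 0, 0]
    - [0.6, 0, 0, -0.4, 0, 0, 0]

```text
time: 19.57
tool_pos: [0.4202, -0.3025, -0.0125]
tool_rot: [3.139, -0.001, 3.128]
contact_force: [0.3, -0.1, -0.8]
opening: 0.0632
grip_force: 19.8
```

Call:
step_arm:
  commands:
    - [0.6, 0, 0, -0.1, 0, 0, 0]
    - [0.6, 0, 0, -0.3, 0, 0, 0]
    - [0.6, 0, 0, -0.3, 0, 0, 0]

```text
time: 19.82
tool_pos: [0.4202, -0.3025, -0.0155]
tool_rot: [3.139, -0.001, 3.128]
contact_force: [-0.2, -0.2, 0.2]
opening: 0.0631
grip_force: 19.8
```

Call:
step_arm:
  commands:
    - [0.6, 0, 0, -0.1, 0, 0, 0]
    - [0.6, 0, 0, -0.2, 0, 0, 0]
    - [0.6, 0, 0, -0.2, 0, 0, 0]

```text
time: 20.07
tool_pos: [0.4203, -0.3026, -0.0174]
tool_rot: [3.14, -0.001, 3.128]
contact_force: [-0.1, 0.2, -0.2]
opening: 0.0636
grip_force: 19.8
```

Call:
step_arm:
  commands:
    - [0.6, 0, 0, -0.1, 0, 0, 0]
    - [0.6, 0, 0, -0.1, 0, 0, 0]
    - [0.6, 0, 0, -0.1, 0, 0, 0]

```text
time: 20.32
tool_pos: [0.4204, -0.3027, -0.0175]
tool_rot: [3.14, -0.0, 3.128]
contact_force: [-1.1, 1.8, 7.0]
opening: 0.0633
grip_force: 20.2
```

Floor contact at exactly the expected height. I release, retreat, and check.

Call:
step_arm:
  commands:
    - [0.79, 0, 0, 0, 0, 0, 0]
    - [0.79, 0, 0, 0, 0, 0, 0]
    - [0.79, 0, 0, 0, 0, 0, 0]
    - [0.79, 0, 0, 0, 0, 0, 0]
    - [0.79, 0, 0, 0, 0, 0, 0]

```text
time: 20.73
tool_pos: [0.4203, -0.3026, -0.0184]
tool_rot: [3.139, -0.001, 3.128]
contact_force: [0.8, 0.2, -0.5]
opening: 0.0727
grip_force: 0.0
```

Call:
step_arm:
  commands:
    - [0.79, 0, 0, 1, 0, 0, 0]
    - [0.79, 0, 0, 3, 0, 0, 0]
    - [0.79, 0, 0, 7, 0, 0, 0]
    - [0.79, 0, 0, 11, 0, 0, 0]
    - [0.79, 0, 0, 15, 0, 0, 0]

```text
time: 21.15
tool_pos: [0.4199, -0.3022, 0.134]
tool_rot: [3.139, -0.001, 3.128]
contact_force: [2.2, -1.0, -0.3]
opening: 0.0729
grip_force: 0.0
```

Call:
step_arm:
  commands:
    - [0.79, 0, 4, 0, 0, 0, 0]
    - [0.79, 0, 8, 0, 0, 0, 0]
    - [0.79, 0, 12, 0, 0, 0, 0]
    - [0.79, 0, 16, 0, 0, 0, 0]
    - [0.79, 0, 20, 0, 0, 0, 0]

```text
time: 21.57
tool_pos: [0.4199, -0.1009, 0.1326]
tool_rot: [3.14, 0.0, 3.128]
contact_force: [-0.4, 0.6, 0.0]
opening: 0.0723
grip_force: 0.0
```

Call:
step_arm:
  commands:
    - [0.79, 0, 4, 0, 0, 0, 0]
    - [0.79, 0, 8, 0, 0, 0, 0]
    - [0.79, 0, 12, 0, 0, 0, 0]
    - [0.79, 0, 16, 0, 0, 0, 0]
    - [0.79, 0, 16, 0, 0, 0, 0]

```text
time: 21.98
tool_pos: [0.4194, 0.0635, 0.1326]
tool_rot: [3.137, 0.0, 3.135]
contact_force: [-1.7, -1.1, 0.0]
opening: 0.0726
grip_force: 0.0
```

```bash
python3 - <<'E'
from h import *
a=read_camera("scene");b=read_camera("top")
o=np.hstack([cv2.resize(a[215:335,268:404],(400,353),interpolation=cv2.INTER_CUBIC),cv2.resize(b[165:255,305:407],(400,353),interpolation=cv2.INTER_CUBIC)])
cv2.imwrite("pics/fin.png",o[:,:,::-1])
th=np.array(read_camera("top")).astype(int); o0=cv2.imread("pics/top0.png")[:,:,::-1].astype(int)
E
```

```text
(no output)
```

View pics/fin.png

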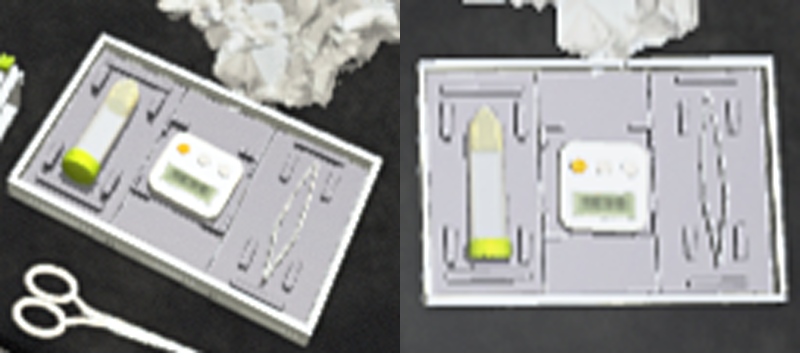

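Final view: tube in the wide lane, timer flat in the square pocket, forceps in the narrow lane, and the hand is clear.

```bash
python3 -c "
from cell import *
print(hand_in())"
```

```text
the job is handed in; nothing more can be done
None
```

I packed the thick tube, forceps and timer into their inserts in the white tray, in that order, and handed in the job. The final images show all three lying in place, and the hand never touched the slim tube, marker or tape roll.

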